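Clip the kitchen timer onto the worktop rail

ROBOT

A 6-joint arm with a two-finger parallel gripper is mounted at the origin on a cart in front of the work surface, level with it; the furniture and walls round the work are solid. World frame = base frame: x ahead of the robot, y to its left, z up, the work surface at z = 0. Lengths are in mm, angles in degrees, forces in N, time in s.
With the tool pointing down it reaches from about 350 to 975 mm from the base axis. Payload 17.4 kg.
Tool frame: the origin (TCP) lies midway between the tips of the shut fingers; the grasp point (between the pads) lies 19 mm behind it; z points along the fingers, y is the line along which they close (so a half turn about z gives the same grasp; the last joint's range is limited). The gripper opens to 85 mm and grips with 20 to 120 N. Pads are 22 mm wide; open, the fingers measure 114 mm over their backs; the gripper's body (76 mm by 85 mm) begins 54 mm behind the grasp point. The pads swing forward as they close: fully open they stand 13 mm farther back than shut.
Start: joints at [-67.941, 6.646, 82.598, -0, 90.757, -2.166], TCP at [276.955, -615.572, 231.303] pointing down, gripper open.
Joint ranges: [-162.19, 162.19], [-47.58, 125.68], [4.15, 143.07], [-65.23, 245.23], [0.69, 171.88], [-170.13, 170.13]. Speed limits (degrees/s): [108.29, 108.29, 127.2, 180, 180, 180].

INTERFACE

Orientations are given as [roll, pitch, yaw] about the fixed x, y, z axes, in that order (R = Rz(yaw) Ry(pitch) Rx(roll)).
In Python, from station import arm gives the robot as it stands.
- The arm moves only by the tool move_arm, never from a script. Its argument "steps" is a list of rows, each a list of 7 numbers: the opening, from 0 (shut) to 1 (fully open), then the shift along the world's x, y, z in mm, then the turn, a rotation vector about the world's x, y, z in degrees. A call has 1 to 20 rows; each row shifts and turns the commanded pose from where the row before left it; what a row does not reach is not made up. A row lasts 1/10 s, in which the tool goes at most 50 mm and 8.59 degrees, less where a joint would pass 70% of its speed; a pose out of reach is approached as far as the arm can. A call with a gripper value outside its range is refused whole. The fingers move at their own pace and stop on an object; the grip force is fixed at half the most. Time passes only in rows, so rows that do not move let the fingers close. It gives the time, the measured TCP pose, the force, the opening and the grip force at its end, in the units of the state.
- arm.sense(): the state, without advancing time (a new reading comes with each control period).
- arm.capture(name): name is "scene" or "top" or "wrist"; returns the picture (420x560x3 uint8, red, green, blue); there is no depth.
- arm.camera_params(name): a dict with "fx", "fy", "cx", "cy" (pixels), "dist" ([k1, k2, p1, p2, k3] as OpenCV has them; the pictures are not rectified), "rvec" (rotation vector, rad) and "tvec" (3), from world to camera coordinates, as OpenCV has them. Camera axes: x right, y down, z forward; pixel columns grow to the right and rows downward; lengths in mm; the calibration is good to about 2 mm. A picture is of the moment at which its call begins: read the wrist's pose just before it. camera_params takes no time and is no camera call; for the wrist camera it gives the pose at the moment of the call.
- arm.hand_in(): hands the job in; it is judged then, once.
The state is a dict: "time_s": time; "qpos": joint angles; "dq": joint speeds; "tau": joint torques, N m; "tool_pos": TCP position; "eef_rot": TCP orientation; "wrist_force": force on the tool from outside, world axes, zero at the start; "torque": the same for the moment, N m; "opening": finger opening in mm; "finger_force": force on a finger pad.
Only numpy, scipy, OpenCV 4.12 (cv2) and the standard library are available. Lean on these libraries where they do the work, as an engineer would, in place of code of your own. Each camera call takes 0.05 s, during which the arm holds its last target. There are 200 camera calls.

TASK

Clip the loose kitchen timer onto the worktop rail, in the gap between the two modules already there, display facing the same way as their fronts. Hold it leaning, hook its rear lip under the far edge of the rail first, then rock its front down until the sprung foot clicks under the near edge and it sits flat and fully home; then let go. Work gently by feel, pressing the timer on the rail with no more than 30 N, and leave everything else on the stove where it is.

Things in the scene. Friction and masses are not known exactly. Their poses are not given: they have to be found in the camera images.
- timer: Loose white kitchen timer, 0.14 to 0.24 kg: box 68 (own x) x 44 (own y) x 66.5 mm high on clip feet, 80 mm high in all; starts standing on a wooden cover (top z = 45 mm). Grasp its plain flat sides, 44 mm apart across own y. Origin: footprint centre at the bottom of the feet; z up; display on its -x side. The box's flat underside (seat) is at z = 13.5 mm; hook under the +x side, sprung foot under the -x side.
- rail: Fixed grey plinth 84 x 262 x 12 mm carrying an aluminium top-hat bar along own y with end stops. Origin: centre of the plinth's underside; z up; -x is the front, towards the robot. Nominal bar: flange plate x = -25 to 25, y = -120 to 120, z = 32 to 37 mm on a stem 24 mm wide. Timer home: its origin at rail x = 0, z = 23.5 mm (nominal; play 1.5 mm), axes parallel to the rail's.
- edge (a point): Nominal middle of the flange's upper far edge, rail frame (25, 0, 37) mm. The real bar sits up to 5 mm off in x and 5.5 mm in height, unmeasured, so find the edge by touch. The lip enters under it with the timer leaning 0.4 rad, -x side high (over 0.42 the slot jams, under 0.37 the foot hits the flange): lower it along its own z till the seat meets the edge, then draw it along its own -x till the web stops.
- charger (a joint): Place along the bar of the white low module with two dark ports, on the bar's +y half: its middle is at rail y = 75 mm + this value (m); it is clamped fast. It measures 66 x 40 (y) mm, its top is 61 mm above the rail's underside (nominal).
- switch (a joint): Place along the bar of the white low module with a rocker key on top, on the bar's -y half: its middle is at rail y = -75 mm + this value (m); it is clamped fast. It measures 66 x 40 (y) mm, its top is 60 mm above the rail's underside (nominal). The timer goes in the gap (86 to 134 mm) between the two.
- lip (a point): Point on the timer: middle of the upper edge of the hook lip's tip, timer frame (19.5, 0, 5) mm. The rigid hook is 38 mm wide: a web at x = 26 to 31 mm and a lip pointing to -x from it, z = 0 to 5 mm, so that a slot 8.5 mm high (z = 5 to 13.5 mm), 6.5 mm deep, opens to -x.
- nose (a point): Point on the sprung foot: middle of the upper edge of its nose, timer frame (-22, 0, 7.2) mm with the foot in; once clicked it is under the flange. The foot is 24 mm wide; a fixed leg (x = -33 to -29 mm, z = 0 to 13.5 mm) stands on either side of it.
- foot (a joint): Travel of the sprung foot along the timer's -x, m: 0 = in (at rest and when clicked home), 0.006 = fully out. Spring: 1.5 N at 0, 3.5 N at 0.004. The slanted underside of its nose (z = 0 to 5.5 mm) rides over the flange's near edge: rocking the timer down takes 5 to 15 N at its -x side (follow its swing), the foot goes out about 4 mm and snaps back.
- mill: Bystander: pepper mill standing beside the work (origin under its middle); leave it alone.
- shaker: Bystander: salt shaker standing beside the work (origin under its middle); leave it alone.
- honey: Bystander: honey jar standing beside the work (origin under its middle); leave it alone.
- spoon: Bystander: tablespoon lying on the cover in front of the rail, 191 mm long; leave it alone.
Mind the look-alikes: they are no part of the job. Leave any pink look-alike of the timer alone.

How it is judged:
By the outcome, as a careful person would: the job done as asked, in the order asked, and still so for the second after the job is handed in, with the robot touching nothing.
It also fails if it takes over 51 s, if anything falls off the work surface, if the arm or the gripper's body presses on something with over 40 N, if the wrist force passes 120 N, or if a joint passes its speed limit or range.

## Working session

There is one attempt and no reset: what is moved stays moved. The work goes in short steps, Python scripts to look and compute and a tool call to move; the robot and the scene stay as the last step left them, time stands still between calls to the robot, and variables do not carry over. Pictures are saved under pics/ and viewed, at most 10 in all, crops included, and the job is handed in when it is done.

Besides the shell and the picture viewer there is one more tool, called after "Request:" as name([rows], argument=value, ...), one row to a line, values as JSON. move_arm: Moves the arm, as the interface text tells. Its arguments: {"type":"object","properties":{"steps":{"type":"array"}},"required":["steps"]}

```bash
ls; mkdir -p pics; python3 - <<'E'
from station import arm
import cv2
for n in("scene","top"):
    im=arm.capture(n); cv2.imwrite(f"pics/{n}0.png",cv2.resize(im[:,:,::-1],(800,600),interpolation=cv2.INTER_CUBIC)); print(n,arm.camera_params(n))
print(arm.sense())
E
```

```text
pics
scene {'fx': 512.2785147997548, 'fy': 512.2785147997548, 'cx': 269.2488721967534, 'cy': 208.26047191490056, 'dist': array([0.0278482, 0.       , 0.       , 0.       , 0.       ]), 'rvec': array([ 1.91557417, -1.07730311,  0.61389402]), 'tvec': array([-610.75717038,  220.76167244, 1302.8529896 ])}
top {'fx': 497.08874759778564, 'fy': 497.08874759778564, 'cx': 277.89012216155595, 'cy': 215.3751932597391, 'dist': array([0.02497392, 0.        , 0.        , 0.        , 0.        ]), 'rvec': array([ 2.14036918, -2.17362527,  0.13823671]), 'tvec': array([-364.1671601 ,  545.41306058, 1334.02336815])}
{'time_s': 0.1, 'qpos': array([-6.79424860e+01,  6.67141934e+00,  8.26333485e+01,  6.50017433e-04,
        9.07553060e+01, -2.16757005e+00]), 'dq': array([ 0.01047838,  0.00268194, -0.11824871, -0.08337398,  0.00330778,
       -0.04746492]), 'tau': array([ 3.30024035e-03, -7.33663917e+01, -6.33788967e+01,  9.01460044e-05,
        5.25259820e-03, -1.44558458e-04]), 'tool_pos': array([ 276.87786177, -615.40960869,  230.6199876 ]), 'eef_rot': array([-1.79939994e+02, -2.92163153e-03,  2.42250908e+01]), 'wrist_force': array([-0.59191975, -0.29773393,  0.12121222]), 'torque': array([ 0.01985454, -0.01344158,  0.04751886]), 'finger_force': 0.0, 'opening': 85.16779291430103}
```

View pics/scene0.png

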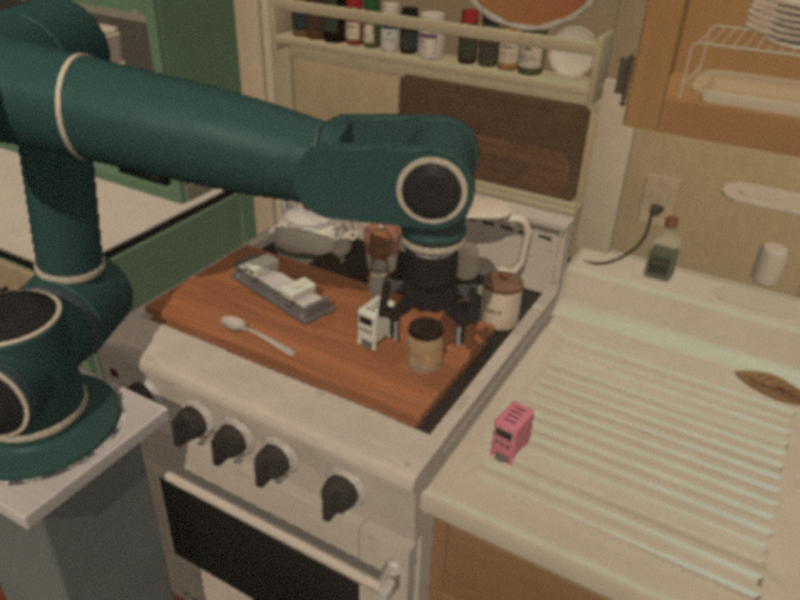

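View pics/top0.png

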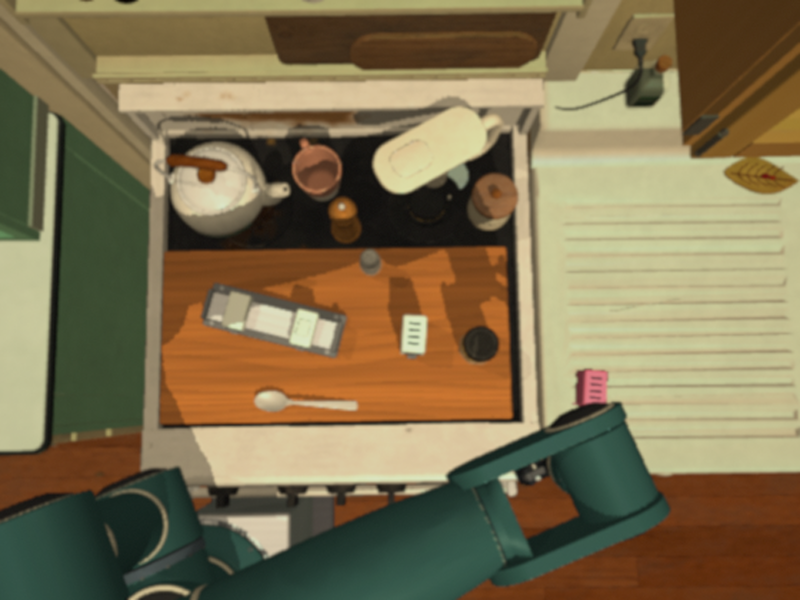

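The scene picture shows the arm, the rail and the white timer. In the top picture (800x600), the rail is at (275,320), the timer at (414,335), the honey jar at (480,344), the mill at (345,220), the shaker at (371,262), the spoon at (305,402), and the pink look-alike off to the right. I'll enlarge the rail and timer.

```bash
python3 - <<'E'
from station import arm
import cv2,numpy as np
im=arm.capture("top"); c=im[190:264,136:312,::-1]
cv2.imwrite("pics/topc.png",cv2.resize(c,None,fx=4.5,fy=4.5,interpolation=cv2.INTER_CUBIC))
E
```

```text
(no output)
```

View pics/topc.png

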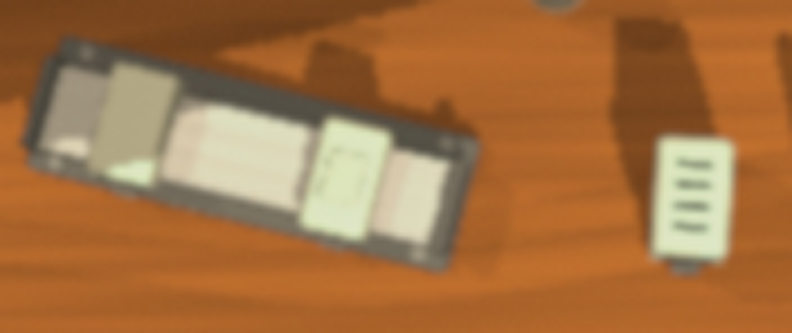

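The crop shows the rail's plinth corners at about (62,38), (480,137), (445,270) and (27,165). The charger is on the left and the switch on the right, and the timer's top corners are (658,135), (735,140), (727,262) and (650,255), with its sprung foot towards the robot.

```bash
cat > h.py <<'E'
from station import arm
import cv2,numpy as np
def pix2w(cam,uv,z,p=None):
    p=p or arm.camera_params(cam)
    K=np.array([[p['fx'],0,p['cx']],[0,p['fy'],p['cy']],[0,0,1]])
    n=cv2.undistortPoints(np.array(uv,float).reshape(-1,1,2),K,p['dist']).reshape(-1,2)
    R=cv2.Rodrigues(p['rvec'])[0]; C=-R.T@p['tvec']
    d=np.c_[n,np.ones(len(n))]@R
    return C+d*((z-C[2])/d[:,2])[:,None]
def w2pix(cam,X,p=None):
    p=p or arm.camera_params(cam)
    K=np.array([[p['fx'],0,p['cx']],[0,p['fy'],p['cy']],[0,0,1]])
    return cv2.projectPoints(np.array(X,float).reshape(-1,1,3),p['rvec'],p['tvec'],K,p['dist'])[0].reshape(-1,2)
E
python3 - <<'E'
from h import *
np.set_printoptions(precision=1,suppress=True)
p=arm.camera_params("top");R=cv2.Rodrigues(p['rvec'])[0];print("C",-R.T@p['tvec'])
f=lambda l:[(136+(u+.5)/4.5-.5,190+(v+.5)/4.5-.5) for u,v in l]
for n,l,z in(("rail",[(62,38),(480,137),(445,270),(27,165)],57),("chg",[(117,62),(180,77),(152,187),(90,173)],106),("sw",[(330,117),(393,131),(362,243),(299,228)],105),("timer",[(658,135),(735,140),(727,262),(650,255)],125)):
    w=pix2w("top",f(l),z)[:,:2]
    e=lambda a,b:(np.linalg.norm(b-a),np.degrees(np.arctan2(*(b-a)[::-1])))
    print(n,w,w.mean(0),"yedge",e(w[1],w[0]),e(w[2],w[3]),"xedge",e(w[3],w[0]),e(w[2],w[1]))
E
```

```text
C [ 367.5 -368.7 1392.4]
rail [[ 589.6  -24.4]
 [ 525.6 -276. ]
 [ 446.1 -254.6]
 [ 512.9   -4.8]] [ 518.6 -140. ] yedge (np.float64(259.6023061509013), np.float64(75.72184867008991)) (np.float64(258.5819316519456), np.float64(75.020376067259)) xedge (np.float64(79.1766392717561), np.float64(-14.315637958325881)) (np.float64(82.34959820598421), np.float64(-15.037637769498177))
chg [[ 566.9  -69.1]
 [ 557.6 -105.7]
 [ 493.7  -90.2]
 [ 502.4  -54.5]] [530.1 -79.9] yedge (np.float64(37.74764136116611), np.float64(75.6547238361728)) (np.float64(36.79768710302764), np.float64(76.36962717177487)) xedge (np.float64(66.16136009867752), np.float64(-12.76966662714363)) (np.float64(65.68293093458081), np.float64(-13.589519950575955))
sw [[ 532.9 -192.5]
 [ 524.2 -229. ]
 [ 459.5 -211. ]
 [ 468.8 -174.8]] [ 496.4 -201.8] yedge (np.float64(37.51050741259997), np.float64(76.52970304232232)) (np.float64(37.408584045056216), np.float64(75.73133663853186)) xedge (np.float64(66.57754220177421), np.float64(-15.414288259872794)) (np.float64(67.10211927984453), np.float64(-15.489267756713673))
timer [[ 517.2 -382.2]
 [ 513.6 -426.1]
 [ 444.1 -420.1]
 [ 448.8 -376.6]] [ 480.9 -401.3] yedge (np.float64(44.005863607545194), np.float64(85.37868261823462)) (np.float64(43.78681725096807), np.float64(83.92613327168345)) xedge (np.float64(68.61615574625684), np.float64(-4.732093114040055)) (np.float64(69.7269412799897), np.float64(-4.9218856064335075))
```

Request:
move_arm([
  [1,19,21.5,2,0,0,-2.9],
  [1,19,21.5,2,0,0,-2.9],
  [1,19,21.5,2,0,0,-2.9],
  [1,19,21.5,2,0,0,-2.9],
  [1,19,21.5,2,0,0,-2.9],
  [1,19,21.5,2,0,0,-2.9],
  [1,19,21.5,2,0,0,-2.9],
  [1,19,21.5,2,0,0,-2.9],
  [1,19,21.5,2,0,0,-3],
  [1,21,21.5,2,0,0,-3],
  [1,0,0,0,0,0,0],
  [1,0,0,0,0,0,0],
])

```text
time_s: 1.35
tool_pos: [469.2, -400.2, 251.1]
eef_rot: [-180.0, 0.0, -4.9]
wrist_force: [0.2, 0.0, -1.1]
opening: 85.6
finger_force: 0.0
```

```bash
python3 - <<'E'
from h import *
s=arm.sense(); print(s['tool_pos'],s['eef_rot'],s['qpos'],s['wrist_force'])
p=arm.camera_params("wrist"); im=arm.capture("wrist"); print(p); R=cv2.Rodrigues(p['rvec'])[0];print("C",-R.T@p['tvec'])
cv2.imwrite("pics/w1.png",cv2.resize(im[:,:,::-1],(800,600),interpolation=cv2.INTER_CUBIC))
im=arm.capture("scene")
E
```

```text
[ 469.18102647 -400.22785256  251.09147763] [-1.79997264e+02  2.14159552e-02 -4.88113973e+00] [-4.28299861e+01 -8.47725699e-01  8.85493400e+01 -1.10211767e-02
  9.23169562e+01  5.20507104e+01] [ 0.1624363   0.02371264 -1.05288687]
{'fx': 339.58124224499613, 'fy': 339.58124224499613, 'cx': 284.13304890578826, 'cy': 210.34617324591287, 'dist': array([0.00167392, 0.        , 0.        , 0.        , 0.        ]), 'rvec': array([-1.97605945,  2.15478395,  0.32078006]), 'tvec': array([-358.79786843,  436.79329647,  543.82947789])}
C [ 543.44867927 -406.90678846  392.89336182]
```

View pics/w1.png

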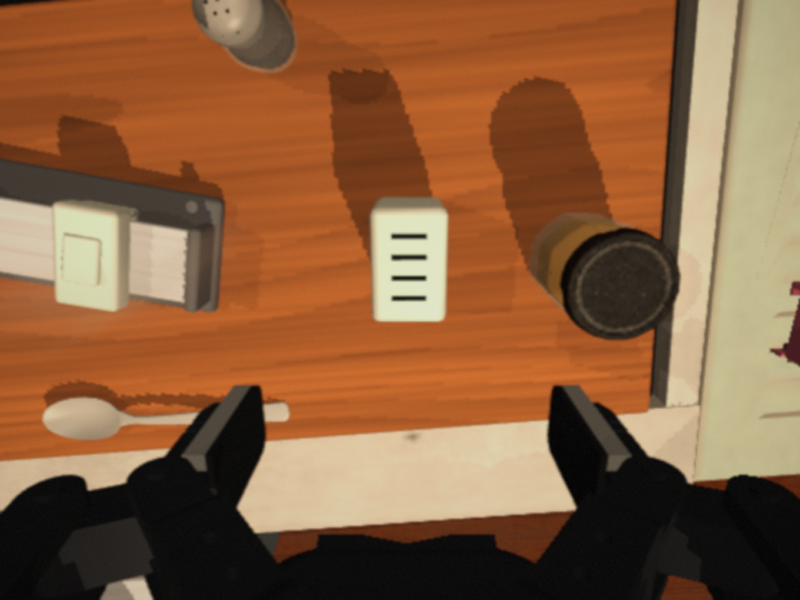

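The wrist view shows the timer's top face at corners (371,210), (447,209), (445,321) and (373,321), midway between the fingers. The honey jar is well clear to the right, and the switch module is at the left.

```bash
python3 - <<'E'
from h import *
w=pix2w("wrist",[((u+.5)*.7-.5,(v+.5)*.7-.5) for u,v in[(371,210),(447,209),(445,321),(373,321)]],125)
print(w,w.mean(0)); print(np.degrees(np.arctan2(*(w[0]-w[3])[1::-1])),np.degrees(np.arctan2(*(w[1]-w[2])[1::-1])))
w=pix2w("wrist",[((u+.5)*.7-.5,(v+.5)*.7-.5) for u,v in[(224,200),(215,311)]],57);print(w)
w=pix2w("wrist",[((u+.5)*.7-.5,(v+.5)*.7-.5) for u,v in[(56,202),(130,210),(125,311),(56,302)]],105);print(w,w.mean(0))
E
```

```text
[[ 514.60086115 -386.22820632  125.        ]
 [ 511.49368261 -427.60337705  125.        ]
 [ 446.96708912 -422.34423072  125.        ]
 [ 450.67267249 -380.40618133  125.        ]] [ 480.93357634 -404.14549885  125.        ]
-5.203648032806531 -4.6595101100571155
[[ 522.90331921 -281.87849529   57.        ]
 [ 445.0817949  -259.69841289   57.        ]]
[[ 533.17806026 -202.11648171  105.        ]
 [ 524.87936673 -243.8780144   105.        ]
 [ 463.98551173 -224.98964988  105.        ]
 [ 473.50840444 -183.95066368  105.        ]] [ 498.88783579 -213.73370242  105.        ]
```

Request:
move_arm([
  [1,0,-1.7,-27,0,0,0],
  [1,0,0,-40,0,0,0],
  [1,0,0,-40,0,0,0],
  [1,0,0,-30,0,0,0],
  [1,0,0,-20,0,0,0],
  [1,0,0,-10,0,0,0],
  [1,0,0,0,0,0,0],
  [0,0,0,0,0,0,0],
  [0,0,0,0,0,0,0],
  [0,0,0,0,0,0,0],
  [0,0,0,0,0,0,0],
  [0,0,0,0,0,0,0],
  [0,0,0,0,0,0,0],
  [0,0,0,0,0,0,0],
  [0,0,0,0,0,0,0],
])

```text
time_s: 2.95
tool_pos: [469.3, -402.7, 85.6]
eef_rot: [179.9, -0.1, -5.0]
wrist_force: [-1.6, 0.5, 7.1]
opening: 43.5
finger_force: 60.6
```

Request:
move_arm([
  [0,0,0,12,0,0,0],
  [0,0,0,25,0,0,0],
  [0,0,0,40,0,0,0],
  [0,0,10,40,0,0,0],
  [0,0,30,40,0,0,-1.2],
  [0,0,30,0,0,0,-1.2],
  [0,0,30,0,0,0,-1.2],
  [0,0,30,0,0,0,-1.2],
  [0,0,30,0,0,0,-1.2],
  [0,0,30,0,0,0,-1.2],
  [0,0,30,0,0,0,-1.2],
  [0,0,30,0,0,0,-1.2],
  [0,0,12,0,0,0,0],
  [0,0,0,0,0,0,0],
  [0,0,0,0,0,0,0],
  [0,0,0,0,0,0,0],
])

```text
time_s: 4.55
tool_pos: [468.9, -141.1, 241.4]
eef_rot: [180.0, 0.0, -14.6]
wrist_force: [0.2, -0.8, -2.2]
opening: 43.4
finger_force: 61.8
```

```bash
python3 - <<'E'
from h import *
s=arm.sense(); print(s['tool_pos'],s['eef_rot'],s['qpos'],s['wrist_force'],s['torque'])
p=arm.camera_params("wrist"); im=arm.capture("wrist")
import pickle; pickle.dump((p,im),open("w2.pkl","wb"))
cv2.imwrite("pics/w2.png",cv2.resize(im[:,:,::-1],(800,600),interpolation=cv2.INTER_CUBIC))
E
```

```text
[ 468.92395772 -141.10527984  241.35385006] [ 1.79989239e+02  8.51886816e-03 -1.46085829e+01] [-1.97253519e+01 -1.70585244e+01  1.03801122e+02 -1.14966229e-02
  9.32649273e+01  8.48825762e+01] [ 0.20901019 -0.81273641 -2.2454948 ] [-0.00563258  0.01159614  0.05856155]
```

View pics/w2.png

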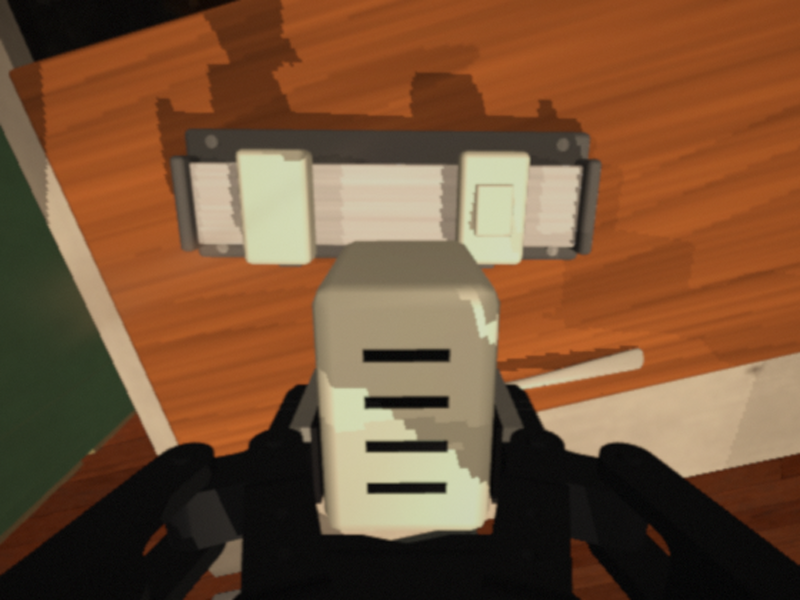

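The rail is nearly level in the picture. The charger's top face spans columns 238–312 and the switch's 461–529, with the held timer's top centred at column 406. I'll enlarge the rail to get the edges.

```bash
python3 - <<'E'
from h import *
import pickle; p,im=pickle.load(open("w2.pkl","rb"))
cv2.imwrite("pics/w2c.png",cv2.resize(im[84:214,116:426,::-1],None,fx=2.5,fy=2.5,interpolation=cv2.INTER_CUBIC))
E
```

```text
(no output)
```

View pics/w2c.png

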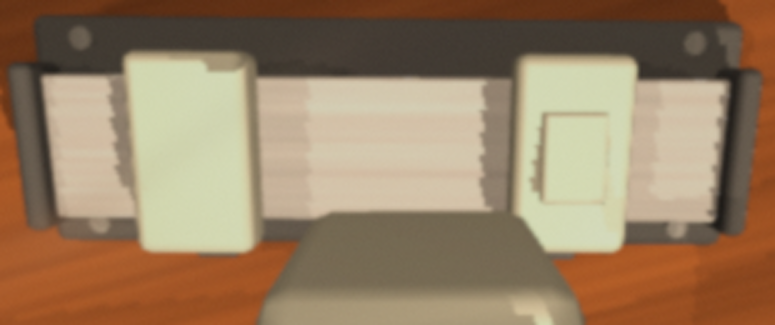

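```bash
python3 - <<'E'
from h import *
import pickle; p,im=pickle.load(open("w2.pkl","rb"))
np.set_printoptions(precision=1,suppress=True)
tcp=np.array([468.9,-141.1]);a=np.radians(-14.6);M=np.array([[np.cos(a),np.sin(a)],[-np.sin(a),np.cos(a)]])
f=lambda l,o=(116,84),s=2.5:[(o[0]+(u+.5)/s-.5,o[1]+(v+.5)/s-.5) for u,v in l]
def g(n,l,z,**k): print(n,z,(( pix2w("wrist",f(l,**k),z,p)[:,:2]-tcp)@M.T).tolist())
np.set_printoptions(precision=1)
def g(n,l,z,**k): print(n,z,np.array2string((pix2w("wrist",f(l,**k),z,p)[:,:2]-tcp)@M.T).replace("\n",""))
g("plinth",[(40,17),(740,24),(716,242),(62,236)],57)
for z in(77,82,87): g("flange",[(45,74),(727,81),(715,222),(56,217)],z)
for z in(101,106,111): g("chg",[(127,53),(253,54),(258,250),(143,251)],z)
for z in(100,105,110): g("sw",[(517,57),(636,58),(622,250),(523,250)],z)
# timer: back-top edge, bottom back edge (view px)
for z in (286-5,281+2): g("timertop",[(315,298),(497,298),(490,530),(322,530)],z,o=(0,0),s=1/.7)
g("timerback-bottom",[(345,241),(463,241)],281-66.5,o=(0,0),s=1/.7)
g("timerback-bottom",[(318,212),(520,212)],281-66.5)
E
```

```text
plinth 57 [[  88.9  137.5] [  86.2 -116.5] [   5.5 -115.9] [   8.3  139.6]]
flange 77 [[  69.4  129.8] [  66.7 -106.9] [  17.2 -107.7] [  19.4  132.3]]
flange 82 [[  69.5  127.6] [  66.9 -105.2] [  18.1 -105.9] [  20.3  130.1]]
flange 87 [[  69.6  125.5] [  67.  -103.4] [  19.1 -104.2] [  21.2  128. ]]
chg 101 [[76.2 92.7] [75.8 52.8] [12.3 54.9] [12.  93.9]]
chg 106 [[76.2 91.1] [75.8 51.9] [13.4 53.9] [13.1 92.2]]
chg 111 [[76.1 89.4] [75.8 50.9] [14.5 52.9] [14.3 90.6]]
sw 100 [[ 74.8 -31.1] [ 74.5 -69.1] [ 11.9 -68.9] [ 12.  -35.2]]
sw 105 [[ 74.8 -30.6] [ 74.5 -67.9] [ 13.  -67.7] [ 13.1 -34.6]]
sw 110 [[ 74.8 -30. ] [ 74.5 -66.7] [ 14.1 -66.5] [ 14.2 -33.9]]
timertop 281 [[ 44.1  19.7] [ 44.1 -20.3] [-18.2 -21.8] [-18.1  21.4]]
timertop 283 [[ 44.7  19.3] [ 44.7 -19.9] [-16.4 -21.4] [-16.3  20.9]]
timerback-bottom 214.5 [[ 45.1  21. ] [ 45.  -20.3]]
timerback-bottom 214.5 [[ 45.1  20.2] [ 45.1 -20.2]]
```

```bash
cat >> h.py <<'E'
YAW=np.radians(-15.2); TH=np.radians(22.7)
ry=np.array([-np.sin(YAW),np.cos(YAW),0]); rx=np.array([np.cos(YAW),np.sin(YAW),0]); rz=np.array([0,0,1.])
tx=rx*np.cos(TH)-rz*np.sin(TH); tz=rx*np.sin(TH)+rz*np.cos(TH)
def lean(s=None):
    s=s or arm.sense()
    from scipy.spatial.transform import Rotation as Ro
    z=-Ro.from_euler('xyz',s['eef_rot'],degrees=True).as_matrix()[:,2]
    return np.degrees(np.arctan2(z@rx,z[2]))
E
python3 - <<'E'
from h import *
np.set_printoptions(precision=2,suppress=True)
a=np.radians(-14.6)
E=np.array([468.9,-141.1,82])+69*np.array([np.cos(a),np.sin(a),0])+10.8*np.array([-np.sin(a),np.cos(a),0])
print("edge",E,"tx",tx,"tz",tz,"ry",ry)
for c in(40,10,0): print(c,E-24.5*tx+(27.1+c)*tz)
print("mill",pix2w("top",[(241,147)],150),pix2w("top",[(241,165)],20),"shaker",pix2w("top",[(259,180)],110))
E
```

```text
edge [ 538.39 -148.04   82.  ] tx [ 0.89 -0.24 -0.39] tz [ 0.37 -0.1   0.92] ry [0.26 0.97 0.  ]
40 [ 541.57 -148.9   153.36]
10 [ 530.4  -145.87  125.68]
0 [ 526.67 -144.86  116.46]
mill [[ 703.13 -280.43  150.  ]] [[ 686.26 -270.85   20.  ]] shaker [[ 624.48 -324.21  110.  ]]
```

Request:
move_arm([
  [0,0,0,0,0,0,-0.6],
  [0,9.1,-1,-3,0.743,2.738,0],
  [0,9.1,-1,-3,0.743,2.738,0],
  [0,9.1,-1,-3,0.743,2.738,0],
  [0,9.1,-1,-3,0.743,2.738,0],
  [0,9.1,-1,-3,0.743,2.738,0],
  [0,9.1,-1,-3,0.743,2.738,0],
  [0,9.1,-1,-3,0.743,2.738,0],
  [0,9.0,-0.8,-3,0.743,2.738,0],
  [0,0,0,-16,0,0,0],
  [0,0,0,-16,0,0,0],
  [0,0,0,-16,0,0,0],
  [0,0,0,-16,0,0,0],
  [0,0,0,0,0,0,0],
  [0,0,0,0,0,0,0],
  [0,0,0,0,0,0,0],
])

```text
time_s: 6.2
tool_pos: [541.9, -148.2, 154.2]
eef_rot: [180.0, 22.6, -15.2]
wrist_force: [-0.5, 0.4, -1.3]
opening: 43.4
finger_force: 61.8
```

```bash
python3 - <<'E'
from h import *
s=arm.sense(); print(s['tool_pos'],s['eef_rot'],lean(s),s['qpos'],s['wrist_force'])
im=arm.capture("scene"); a=im[150:240,140:260,::-1]
cv2.imwrite("pics/s2.png",cv2.resize(a,None,fx=6,fy=6,interpolation=cv2.INTER_CUBIC))
E
```

```text
[ 541.8869851  -148.15910679  154.23160054] [179.99818129  22.61445242 -15.17649494] 22.61445001644642 [-17.44274898   8.8423348   89.4659867   -0.90093461 104.2884613
  87.68545722] [-0.53094633  0.36312772 -1.31811413]
```

View pics/s2.png

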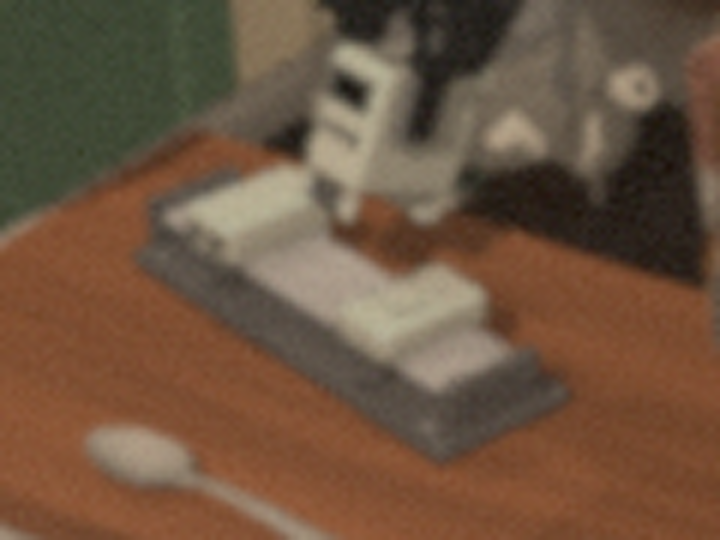

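The timer is held leaning over the gap with its display side high and facing the robot, above the bar between the charger and the switch. Next I lower it along its own z.

Request:
move_arm([
  [0,-1.85,0.5,-4.6,0,0,0],
  [0,-1.85,0.5,-4.6,0,0,0],
  [0,-1.85,0.5,-4.6,0,0,0],
  [0,-1.85,0.5,-4.6,0,0,0],
  [0,-1.85,0.5,-4.6,0,0,0],
  [0,-0.93,0.25,-2.3,0,0,0],
  [0,-0.93,0.25,-2.3,0,0,0],
  [0,0,0,0,0,0,0],
  [0,0,0,0,0,0,0],
  [0,0,0,0,0,0,0],
])

```text
time_s: 7.25
tool_pos: [530.7, -145.1, 125.9]
eef_rot: [-180.0, 22.7, -15.2]
wrist_force: [-1.1, -0.7, -1.7]
opening: 43.5
finger_force: 61.8
```

Request:
move_arm([
  [0,-0.37,0.1,-0.92,0,0,0],
  [0,-0.37,0.1,-0.92,0,0,0],
  [0,-0.37,0.1,-0.92,0,0,0],
  [0,0,0,0,0,0,0],
  [0,0,0,0,0,0,0],
])

```text
time_s: 7.75
tool_pos: [529.4, -144.8, 122.9]
eef_rot: [-180.0, 22.7, -15.2]
wrist_force: [0.0, -0.6, -1.8]
opening: 43.1
finger_force: 61.8
```

Request:
move_arm([
  [0,-0.37,0.1,-0.92,0,0,0],
  [0,-0.37,0.1,-0.92,0,0,0],
  [0,-0.37,0.1,-0.92,0,0,0],
  [0,0,0,0,0,0,0],
])

```text
time_s: 8.15
tool_pos: [528.2, -144.4, 120.0]
eef_rot: [-180.0, 22.7, -15.2]
wrist_force: [-0.4, 0.8, -2.6]
opening: 43.3
finger_force: 61.8
```

Request:
move_arm([
  [0,-0.37,0.1,-0.92,0,0,0],
  [0,-0.37,0.1,-0.92,0,0,0],
  [0,0,0,0,0,0,0],
])

```text
time_s: 8.45
tool_pos: [527.5, -144.2, 118.2]
eef_rot: [-180.0, 22.7, -15.2]
wrist_force: [0.3, -0.1, -1.8]
opening: 43.4
finger_force: 61.8
```

Request:
move_arm([
  [0,-0.37,0.1,-0.92,0,0,0],
  [0,-0.37,0.1,-0.92,0,0,0],
  [0,0,0,0,0,0,0],
])

```text
time_s: 8.75
tool_pos: [526.8, -144.0, 116.4]
eef_rot: [-180.0, 22.7, -15.2]
wrist_force: [-0.4, 0.4, -2.5]
opening: 43.5
finger_force: 61.8
```

Request:
move_arm([
  [0,-0.37,0.1,-0.92,0,0,0],
  [0,0,0,0,0,0,0],
])

```text
time_s: 8.95
tool_pos: [526.4, -143.9, 115.5]
eef_rot: [-180.0, 22.7, -15.2]
wrist_force: [-0.4, -0.6, -2.2]
opening: 43.7
finger_force: 61.8
```

Request:
move_arm([
  [0,-0.37,0.1,-0.92,0,0,0],
  [0,0,0,0,0,0,0],
])

```text
time_s: 9.15
tool_pos: [526.0, -143.9, 114.5]
eef_rot: [-180.0, 22.7, -15.2]
wrist_force: [-0.0, -0.0, -2.1]
opening: 43.4
finger_force: 61.8
```

Request:
move_arm([
  [0,-0.37,0.1,-0.92,0,0,0],
  [0,0,0,0,0,0,0],
])

```text
time_s: 9.35
tool_pos: [525.7, -143.8, 113.6]
eef_rot: [-180.0, 22.7, -15.2]
wrist_force: [0.4, 0.3, -2.3]
opening: 43.2
finger_force: 61.8
```

Request:
move_arm([
  [0,-0.37,0.1,-0.92,0,0,0],
  [0,0,0,0,0,0,0],
])

```text
time_s: 9.55
tool_pos: [525.4, -143.6, 112.9]
eef_rot: [-180.0, 22.7, -15.2]
wrist_force: [0.1, 0.3, -0.5]
opening: 43.5
finger_force: 62.2
```

Request:
move_arm([
  [0,-0.28,0.07,-0.7,0,0,0],
  [0,0,0,0,0,0,0],
])

```text
time_s: 9.75
tool_pos: [525.3, -143.7, 112.7]
eef_rot: [-180.0, 22.6, -15.2]
wrist_force: [0.3, 1.0, 3.9]
opening: 43.2
finger_force: 62.7
```

Request:
move_arm([
  [0,0.37,-0.1,0.92,0,0,0],
  [0,-1.34,0.36,0.58,0,0,0],
  [0,-1.34,0.36,0.58,0,0,0],
  [0,0,0,0,0,0,0],
])

```text
time_s: 10.15
tool_pos: [522.6, -143.0, 114.2]
eef_rot: [-180.0, 22.7, -15.2]
wrist_force: [0.2, -0.1, -1.9]
opening: 43.8
finger_force: 62.0
```

Request:
move_arm([
  [0,-0.28,0.08,-0.69,0,0,0],
  [0,0,0,0,0,0,0],
])

```text
time_s: 10.35
tool_pos: [522.6, -142.9, 114.0]
eef_rot: [-180.0, 22.7, -15.2]
wrist_force: [0.4, 1.2, 4.0]
opening: 43.4
finger_force: 62.6
```

Request:
move_arm([
  [0,-0.18,0.05,-0.46,0,0,0],
  [0,0,0,0,0,0,0],
])

```text
time_s: 10.55
tool_pos: [522.5, -142.9, 113.8]
eef_rot: [-180.0, 22.7, -15.2]
wrist_force: [-1.2, -0.3, 7.4]
opening: 43.4
finger_force: 63.1
```

Request:
move_arm([
  [0,0.22,-0.06,0.55,0,0,0],
  [0,-0.89,0.24,0.386,0,0,0],
  [0,-0.89,0.24,0.386,0,0,0],
  [0,0,0,0,0,0,0],
])

```text
time_s: 10.95
tool_pos: [520.9, -142.5, 114.5]
eef_rot: [-180.0, 22.6, -15.2]
wrist_force: [5.1, -0.9, 2.2]
opening: 43.6
finger_force: 62.4
```

Request:
move_arm([
  [0,-0.89,0.24,0.386,0,0,0],
  [0,-0.89,0.24,0.386,0,0,0],
  [0,0,0,0,0,0,0],
])

```text
time_s: 11.25
tool_pos: [519.1, -142.0, 115.3]
eef_rot: [-180.0, 22.7, -15.2]
wrist_force: [3.3, -1.9, 4.0]
opening: 43.6
finger_force: 62.4
```

Request:
move_arm([
  [0,-0.89,0.24,0.386,0,0,0],
  [0,0,0,0,0,0,0],
])

```text
time_s: 11.45
tool_pos: [518.2, -141.8, 115.7]
eef_rot: [180.0, 22.7, -15.2]
wrist_force: [4.8, -1.5, 2.8]
opening: 43.4
finger_force: 62.5
```

Request:
move_arm([
  [0,-0.89,0.24,0.386,0,0,0],
  [0,0,0,0,0,0,0],
])

```text
time_s: 11.65
tool_pos: [517.3, -141.5, 116.1]
eef_rot: [-180.0, 22.7, -15.2]
wrist_force: [4.9, -1.1, 3.3]
opening: 43.3
finger_force: 62.5
```

Request:
move_arm([
  [0,-0.89,0.24,0.386,0,0,0],
  [0,0,0,0,0,0,0],
])

```text
time_s: 11.85
tool_pos: [516.5, -141.3, 116.4]
eef_rot: [-180.0, 22.7, -15.2]
wrist_force: [4.9, -0.3, 4.0]
opening: 43.2
finger_force: 62.5
```

Request:
move_arm([
  [0,-0.89,0.24,0.386,0,0,0],
  [0,0,0,0,0,0,0],
])

```text
time_s: 12.05
tool_pos: [515.5, -141.0, 116.8]
eef_rot: [-180.0, 22.7, -15.2]
wrist_force: [4.6, -1.6, 3.6]
opening: 43.5
finger_force: 62.5
```

Request:
move_arm([
  [0,-0.89,0.24,0.386,0,0,0],
  [0,0,0,0,0,0,0],
])

```text
time_s: 12.25
tool_pos: [514.9, -140.8, 116.9]
eef_rot: [-180.0, 22.6, -15.2]
wrist_force: [8.2, -1.3, -0.8]
opening: 43.1
finger_force: 62.4
```

Request:
move_arm([
  [0,-0.89,0.24,0.386,0,0,0],
  [0,0,0,0,0,0,0],
])

```text
time_s: 12.45
tool_pos: [514.2, -140.5, 116.9]
eef_rot: [-180.0, 22.6, -15.2]
wrist_force: [9.8, -2.3, -4.0]
opening: 43.5
finger_force: 62.1
```

```bash
python3 - <<'E'
from h import *
s=arm.sense();print(s['tool_pos'],lean(s),s['torque'])
def r(th,px):
    t=np.radians(th);v=np.array([-11.5-px,27.1]);return np.array([v[0]*np.cos(t)+v[1]*np.sin(t),-v[0]*np.sin(t)+v[1]*np.cos(t)])
L=[22.7,20,17,14,12,10,8,6,4,2,0,-1]
for a,b in zip(L,L[1:]):
    f=lambda t:24.2+.4*(22.7-t)/22.7
    d=r(b,f(b))-r(a,f(a)); w=d[0]*rx+d[1]*rz; k=b-a
    print(a,b,np.round(w,2),np.round(ry*k,2))
E
```

```text
[ 514.17478978 -140.53697163  116.94038648] 22.60256857899452 [-0.54558455 -2.39966223 -0.00520205]
22.7 20 [-1.78  0.48 -1.09] [-0.71 -2.61 -0.  ]
20 17 [-1.92  0.52 -1.31] [-0.79 -2.9  -0.  ]
17 14 [-1.85  0.5  -1.41] [-0.79 -2.9  -0.  ]
14 12 [-1.19  0.32 -1.  ] [-0.52 -1.93 -0.  ]
12 10 [-1.16  0.32 -1.04] [-0.52 -1.93 -0.  ]
10 8 [-1.12  0.31 -1.09] [-0.52 -1.93 -0.  ]
8 6 [-1.09  0.3  -1.13] [-0.52 -1.93 -0.  ]
6 4 [-1.05  0.28 -1.17] [-0.52 -1.93 -0.  ]
4 2 [-1.01  0.27 -1.21] [-0.52 -1.93 -0.  ]
2 0 [-0.97  0.26 -1.24] [-0.52 -1.93 -0.  ]
0 -1 [-0.47  0.13 -0.63] [-0.26 -0.97 -0.  ]
```

Request:
move_arm([
  [0,0.62,-0.17,-0.27,0,0,0],
  [0,-0.89,0.24,-0.55,-0.35,-1.3,0],
  [0,-0.89,0.24,-0.55,-0.35,-1.3,0],
  [0,-0.96,0.26,-0.65,-0.4,-1.45,0],
  [0,-0.96,0.26,-0.66,-0.4,-1.45,0],
  [0,0,0,0,0,0,0],
])

```text
time_s: 13.05
tool_pos: [510.3, -139.5, 114.5]
eef_rot: [-180.0, 16.9, -15.2]
wrist_force: [7.7, -0.6, -4.6]
opening: 43.6
finger_force: 61.7
```

Request:
move_arm([
  [0,-0.92,0.25,-0.7,-0.4,-1.45,0],
  [0,-0.92,0.25,-0.7,-0.4,-1.45,0],
  [0,0,0,0,0,0,0],
])

```text
time_s: 13.35
tool_pos: [508.4, -139.1, 113.2]
eef_rot: [180.0, 13.9, -15.2]
wrist_force: [7.1, -1.4, -6.4]
opening: 43.4
finger_force: 61.6
```

Request:
move_arm([
  [0,0.4,-0.1,-0.5,0,0,0],
  [0,-0.59,0.16,-0.5,-0.26,-0.97,0],
  [0,-0.59,0.16,-0.5,-0.26,-0.97,0],
  [0,0,0,0,0,0,0],
])

```text
time_s: 13.75
tool_pos: [507.5, -138.9, 112.1]
eef_rot: [180.0, 11.9, -15.2]
wrist_force: [0.8, 0.6, 2.3]
opening: 43.6
finger_force: 62.4
```

Request:
move_arm([
  [0,-0.58,0.16,-0.52,-0.26,-0.97,0],
  [0,-0.58,0.16,-0.52,-0.26,-0.97,0],
  [0,0,0,0,0,0,0],
])

```text
time_s: 14.05
tool_pos: [506.4, -138.6, 111.0]
eef_rot: [180.0, 9.9, -15.2]
wrist_force: [-0.9, 1.0, 3.5]
opening: 43.3
finger_force: 62.5
```

Request:
move_arm([
  [0,-0.56,0.15,-0.55,-0.26,-0.97,0],
  [0,-0.56,0.15,-0.55,-0.26,-0.97,0],
  [0,0,0,0,0,0,0],
])

```text
time_s: 14.35
tool_pos: [505.4, -138.3, 109.7]
eef_rot: [180.0, 7.9, -15.2]
wrist_force: [0.2, 0.4, 1.6]
opening: 43.4
finger_force: 62.4
```

Request:
move_arm([
  [0,-0.55,0.15,-0.57,-0.26,-0.97,0],
  [0,-0.55,0.15,-0.57,-0.26,-0.97,0],
  [0,0,0,0,0,0,0],
])

```text
time_s: 14.65
tool_pos: [504.4, -138.0, 108.6]
eef_rot: [180.0, 5.9, -15.2]
wrist_force: [-1.5, -0.1, 1.8]
opening: 43.6
finger_force: 62.4
```

Request:
move_arm([
  [0,-0.53,0.14,-0.59,-0.26,-0.97,0],
  [0,-0.53,0.14,-0.59,-0.26,-0.97,0],
  [0,0,0,0,0,0,0],
])

```text
time_s: 14.95
tool_pos: [503.4, -137.7, 107.4]
eef_rot: [-180.0, 3.9, -15.2]
wrist_force: [-2.0, 1.0, 1.1]
opening: 43.5
finger_force: 62.4
```

Request:
move_arm([
  [0,-0.5,0.14,-0.61,-0.26,-0.97,0],
  [0,-0.5,0.14,-0.61,-0.26,-0.97,0],
  [0,0,0,0,0,0,0],
])

```text
time_s: 15.25
tool_pos: [502.5, -137.5, 106.2]
eef_rot: [-180.0, 1.9, -15.2]
wrist_force: [1.1, -0.8, -0.3]
opening: 43.7
finger_force: 62.2
```

```bash
python3 -c "
from h import *
s=arm.sense();print(s['tool_pos'],lean(s),s['wrist_force'],s['torque'])"
```

```text
[ 502.53889766 -137.50480381  106.17958762] 1.8551758460323882 [ 1.05999769 -0.84128779 -0.26054974] [-0.1705316  -0.2366838   0.02278239]
```

Request:
move_arm([
  [0,-0.48,0.13,-0.65,-0.26,-0.97,0],
  [0,-0.48,0.13,-0.65,-0.26,-0.97,0],
  [0,0,0,0,0,0,0],
])

```text
time_s: 15.55
tool_pos: [501.7, -137.3, 105.5]
eef_rot: [-180.0, -0.2, -15.2]
wrist_force: [0.3, 0.6, 6.0]
opening: 43.4
finger_force: 62.8
```

Request:
move_arm([
  [0,0,0,-0.6,0,0,0],
  [0,0,0,0,0,0,0],
])

```text
time_s: 15.75
tool_pos: [501.8, -137.3, 105.4]
eef_rot: [-180.0, -0.2, -15.2]
wrist_force: [-4.3, 1.8, 14.0]
opening: 43.4
finger_force: 63.9
```

Request:
move_arm([
  [0,0,0,0,-0.26,-0.97,0],
  [0,0,0,0,0,0,0],
])

```text
time_s: 15.95
tool_pos: [501.8, -137.3, 105.5]
eef_rot: [-180.0, -1.2, -15.2]
wrist_force: [-4.2, 1.6, 13.7]
opening: 43.2
finger_force: 63.7
```

Request:
move_arm([
  [0,0,0,0.8,0.26,0.97,0],
  [0,0,0,0.8,0,0,0],
  [0,0,0,0,0,0,0],
])

```text
time_s: 16.25
tool_pos: [501.5, -137.2, 105.5]
eef_rot: [-180.0, -0.1, -15.2]
wrist_force: [0.0, 0.7, -0.2]
opening: 43.8
finger_force: 61.9
```

Request:
move_arm([
  [0,0,0,0.7,0,0,0],
  [0,0,0,0,0,0,0],
])

```text
time_s: 16.45
tool_pos: [501.4, -137.2, 106.3]
eef_rot: [-180.0, -0.1, -15.2]
wrist_force: [0.7, 0.8, -3.4]
opening: 43.7
finger_force: 61.8
```

Request:
move_arm([
  [0,0,0,0.7,0,0,0],
  [0,0,0,0,0,0,0],
])

```text
time_s: 16.65
tool_pos: [501.4, -137.2, 106.9]
eef_rot: [-180.0, -0.0, -15.2]
wrist_force: [-0.1, 0.2, -5.5]
opening: 43.1
finger_force: 62.1
```

Request:
move_arm([
  [0,0,0,0.6,0,0,0],
  [0,0,0,0,0,0,0],
])

```text
time_s: 16.85
tool_pos: [501.2, -137.1, 107.1]
eef_rot: [-180.0, -0.0, -15.2]
wrist_force: [2.3, -0.3, -13.5]
opening: 43.3
finger_force: 62.9
```

Request:
move_arm([
  [0,0,0,-1.2,0,0,0],
  [0,0,0,-1.2,0,0,0],
  [0,0,0,-0.6,0,0,0],
  [0,0,0,0,0,0,0],
])

```text
time_s: 17.25
tool_pos: [501.8, -137.3, 105.5]
eef_rot: [-180.0, -0.1, -15.2]
wrist_force: [0.1, -0.3, 0.8]
opening: 43.9
finger_force: 64.5
```

The upward tug was held at −13.5 N, so the hook and foot are both engaged. Now I seat it, release and retreat.

Request:
move_arm([
  [0,0,0,-0.7,0,0,0],
  [0,0,0,0,0,0,0],
  [0,0,0,0.4,0,0,0],
  [0.75,0,0,0,0,0,0],
  [0.75,0,0,0,0,0,0],
  [0.75,0,0,0,0,0,0],
  [0.75,0,0,0,0,0,0],
  [0.75,0,0,0,0,0,0],
])

```text
time_s: 18.05
tool_pos: [501.5, -137.2, 104.6]
eef_rot: [-180.0, -0.1, -15.2]
wrist_force: [0.5, -0.2, 0.5]
opening: 63.9
finger_force: 0.0
```

Request:
move_arm([
  [0.75,0,0,5,0,0,0],
  [0.75,0,0,15,0,0,0],
  [0.75,0,0,25,0,0,0],
  [0.75,0,0,30,0,0,0],
  [0.75,-10,0,30,0,0,0],
  [0.75,-20,0,25,0,0,0],
  [0.75,-10,0,10,0,0,0],
  [0.75,0,0,0,0,0,0],
  [0.75,0,0,0,0,0,0],
])

```text
time_s: 18.95
tool_pos: [461.6, -137.2, 244.0]
eef_rot: [-180.0, -0.1, -15.2]
wrist_force: [0.7, 0.6, 0.1]
opening: 63.7
finger_force: 0.0
```

```bash
python3 - <<'E'
from h import *
a=arm.capture("wrist")[30:330,60:500,::-1]; b=arm.capture("scene")[150:240,140:260,::-1]
a=cv2.resize(a,(440,300)); b=cv2.resize(b,(360,270),interpolation=cv2.INTER_CUBIC)
c=np.zeros((300,800,3),np.uint8);c[:,:440]=a;c[:270,440:]=b
cv2.imwrite("pics/end.png",c)
E
```

```text
(no output)
```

View pics/end.png

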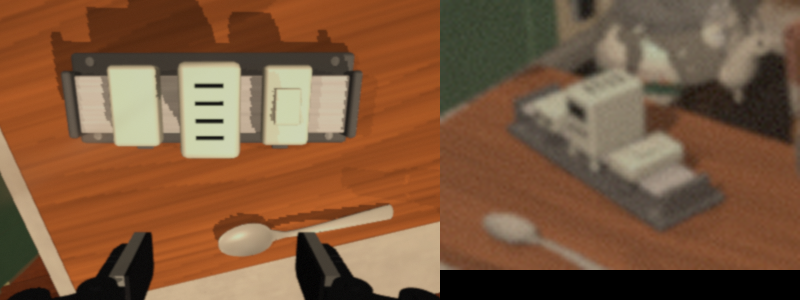

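The timer sits flat and square on the bar between the charger and the switch, with its display facing front. The spoon and the rest are undisturbed, and the gripper is clear.

```bash
python3 -c "
from station import arm
print(arm.hand_in())"
```

```text
the job is handed in; nothing more can be done
None
```

The timer is clipped onto the rail between the charger and the switch, display facing front; it held a 13.5 N upward tug, was released, and the job was handed in at about 19 s.

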